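Shut the marked gas stopcock under the sliding cover

TASK

Push the grey sliding cover of the white stopcock box all the way aside, to the closed right-hand end of the box, then push the red lever that it hid a quarter turn until it is fully shut, crosswise to its pipe. Use only the outside of the fingers: do not grip or lift the cover or anything else. Leave the blue lever as it is and the things round the box where they stand.

Things in the scene. Friction and masses are not known exactly. Their poses are not given: they have to be found in the camera images.
- stopcock_box: White box fixed to the worktop, 160 (x) x 460 (y) x 66 mm high; origin at the centre of its underside, z up, +x to the back, +y (left) along its length, yaw within 0.25 rad. Left half (y > 0) an open bay with two valves, right half closed. The cover slides along y on ledges 56 mm up, between guide lips (tops 66 mm up, inner faces at x +-71.5 mm) and end walls at y +-222 mm.
- bay (a point): Centre of the bay's floor, 6 mm above the worktop, at x 0, y +111 mm of the box. The bay is 124 mm wide in x (walls at x +-62 mm) and runs from y 0 to +222 mm. Outside the front wall a brass hose barb stands out 30 mm at each valve, 19 mm up; behind the back wall a pipe end 10 mm.
- deck (a point): Centre of the flat top of the box's closed right half, 54 mm up, at x 0, y -111 mm of the box: the cover is to end over it.
- cover: Loose flat grey metal cover, 138 (x) x 220 (y) x 6 mm, 0.25 to 0.5 kg, lying on the ledges with 2.5 mm play to each lip; origin at the centre of its underside, axes as the box's. At the start its centre is at y +95 to +111 mm of the box, hiding the bay; pushed fully right it stands at y -112 mm. 1 to 5 N slide it.
- cover_rib (a point): Centre of the black upright push rib on the middle of the cover: 80 mm long in local x, 10 mm thick in local y, 22 mm tall (its top is 84 mm and its foot 62 mm above the worktop when the cover lies in the box). Push its left face toward local -y.
- valve_red: Brass quarter-turn valve with the red lever; origin on the lever's upright axis, at worktop height; axes as the box's. It stands at x +20 mm and y +155 or +67 mm of the box, the blue one at the other place. Its pipe runs along x, 19 mm up; pipe and valve body reach no higher than 31 mm (the stem under the lever 39 mm).
- red_tip (a point): End of the red lever, 48 mm from its axis, 43 mm above the worktop. The lever is a straight bar 12 mm wide, from 37 to 49 mm above the worktop, with a hub of 10 mm radius on the axis.
- red_lever (a joint): Angle of the red lever, rad, counter-clockwise from above: 0 = open, pointing along its pipe to -x of the box (toward the robot); 1.571 = shut at its stop, pointing to -y (right). Starts at 0 to 0.15 and stays where it is left (friction 0.12 N m, about 3 N at 40 mm from the axis). To shut it push its left (+y) side to the right, then round toward +x.
- valve_blue: The other valve, the same but for its blue lever; origin on its lever's axis, at worktop height.
- blue_tip (a point): End of the blue lever, 48 mm from its axis; this lever is open (pointing to the robot) and must stay so.
- blue_lever (a joint): Angle of the blue lever in rad, as the red one's; starts at 0 to 0.15; leave it.
- amber_bottle: Loose amber stain bottle with blue cap, 38 mm across, 70 mm tall, behind the box to the left; origin at the centre of its underside; a bystander.
- cup: Loose specimen cup with yellow lid, 66 mm across, 70 mm tall, behind the box to the right; origin at the centre of its underside; a bystander.
- dish: Loose white petri dish, 62 mm across, 16 mm tall, beside the right-hand end of the box; origin at the centre of its underside; a bystander.
- tape: Loose green tape roll, 69 mm across, 19 mm tall, left of the box; origin at the centre of its underside; a bystander.

How it is judged:
On the way, in this order (a step that is already met when the one before it is completed fails the run):
1. the cover is slid fully aside, within 20 mm of the right-hand stop (y of cover in the frame of stopcock_box below -0.092 m), for 0.2 s.
2. the red lever is pushed shut (value of joint red_lever above 1.4 rad), for 0.2 s.
At the end, for the whole second after the job is handed in: The red lever is within 10 degrees of its shut stop (above 1.40 rad); the cover lies at rest down in its guides, within 20 mm of the right-hand stop; the tip of the blue lever is within 15 mm, and each bystander within 20 mm, of where it began (value of joint red_lever above 1.4 rad and y of cover in the frame of stopcock_box below -0.092 m and z of cover in the frame of stopcock_box between 0.05 and 0.062 m and linear speed of cover below 0.02 m/s and distance of blue_tip from where it was at the start of the episode below 0.015 m and distance of each of amber_bottle, cup, dish, tape from where it was at the start of the episode below 0.02 m); the robot touches nothing.
It fails at once if the cover is lifted off its ledges (more than 8 mm) or tipped out of its guides (z of cover in the frame of stopcock_box above 0.064 m or angle between cover's own z axis and vertical above 0.12 rad).
It fails at once if the blue lever is moved (tip more than 15 mm) (distance of blue_tip from where it was at the start of the episode above 0.015 m).
It fails at once if the amber bottle, specimen cup, petri dish or tape roll is moved or lifted more than 20 mm (distance of any of amber_bottle, cup, dish, tape from where it was at the start of the episode above 0.02 m).
It also fails if it takes over 51 s, if anything falls off the work surface, if the arm or the gripper's body presses on something with over 40 N, if the wrist force passes 120 N, or if a joint passes its speed limit or range.

ROBOT

A 6-joint arm with a two-finger parallel gripper is mounted at the origin on a cart in front of the work surface, level with it; the furniture and walls round the work are solid. World frame = base frame: x ahead of the robot, y to its left, z up, the work surface at z = 0. Lengths are in m, angles in rad, forces in N, time in s.
With the tool pointing down it reaches from about 0.375 to 0.825 m from the base axis. Payload 5.5 kg.
Tool frame: the origin (TCP) lies at the very end of the fingers, on their centre line; the grasp point (between the pads) lies r.hold_point_z behind it (r.hold_point_z is the distance from the TCP to the grasp point, in m); z points along the fingers, y is the direction in which the jaws open and shut (so a half turn about z gives the same grasp; the last joint's range is limited). The gripper opens to 85 mm and grips with 20 to 120 N. Pads are 22 mm wide; open, the fingers measure 114 mm over their backs; the gripper's body (76 mm by 85 mm) begins 54 mm behind the grasp point. The pads swing forward as they close: fully open they stand 13 mm farther back than shut.
Start: joints at [-1.303, 0.314, -0.047, 1.21, 0, 1.571], TCP at [0.159, -0.579, 0.231] pointing down, gripper open.
Joint ranges: [-2.67, 2.67], [-0.69, 1.73], [-1.03, 1.25], [-2.08, 2.16], [-1.42, 1.45], [-3.14, 3.14]. Speed limits (rad/s): [2.39, 2.39, 3.01, 3.14, 3.14, 3.14].

INTERFACE

Orientations are given as a rotation vector (axis times angle).
In Python, from plant import r gives the robot as it stands. Calls block until the motion is done:
- r.move_pose(position, orientation): joint-space move of the TCP to a pose.
- r.servo_line(position, attitude=None, max_speed=0.15): straight line of the TCP; attitude=None keeps the orientation; max_speed is the mean speed in m/s.
- r.movej(angles): joint-space move.
- r.let_go() and r.gripper_close(): open the fingers fully, or close them until they stop; the grip force is fixed at half the most.
- r.dwell(seconds).
- r.inverse_kinematics(position, orientation): joint angles nearest the present ones, or None.
- r.get_image(name): name is "side" or "top"; returns a dict with "frame" (400x640x3 uint8, red, green, blue), "camera_matrix" (3x3 intrinsics, pixels), "camera_from_world" (4x4, takes a point from world to camera coordinates). Camera axes: x right, y down, z forward; pixel columns grow to the right and rows downward; lengths in m; the calibration is good to about 2 mm. A picture is of the moment at which its call begins. There is no depth.
A pose or a line that the arm cannot do raises r.MotionError and nothing moves.
- r.job_done(): hands the job in, once; it reports no verdict.
Readings, each from a call of its own:
- r.get_t(): time.
- r.get_joint_pos(): joint angles.
- r.get_qd(): joint speeds.
- r.get_joint_torque(): joint torques, N m.
- r.get_tcp_pos(): TCP position.
- r.get_ee_rot(): TCP orientation.
- r.get_wrist_force(): force on the tool from outside, world axes, zero at the start.
- r.get_torque(): the same for the moment, N m.
- r.get_grip_width(): finger opening in m.
Only numpy, scipy, OpenCV 4.12 (cv2) and the standard library are available. Lean on these libraries where they do the work, as an engineer would, in place of code of your own. Each camera call takes 0.05 s, during which the arm holds its last target.

## Working session

There is one attempt and no reset: what is moved stays moved. The work goes in short steps, each a Python script; the robot and the scene stay as the last script left them, time stands still between calls to the robot, and variables do not carry over. Pictures are saved under pics/ and viewed, and the job is handed in when it is done.

```bash
ls; mkdir -p pics; python3 - <<'E'
from plant import r
import cv2,numpy as np
for n in("top","side"):
    d=r.get_image(n); cv2.imwrite(f"pics/{n}0.png",d["frame"][:,:,::-1]); np.savez(f"{n}0.npz",**d)
    print(n,d["camera_matrix"].round(1).tolist(),d["camera_from_world"].round(3).tolist())
print(r.get_t(),r.hold_point_z,r.get_ee_rot(),r.get_grip_width())
E
```

```text
pics
top [[378.1, 0.0, 319.4], [0.0, 378.1, 192.7], [0.0, 0.0, 1.0]] [[0.006, -1.0, -0.017, 0.048], [-0.99, -0.004, -0.138, 0.57], [0.138, 0.018, -0.99, 0.906], [0.0, 0.0, 0.0, 1.0]]
side [[383.5, 0.0, 320.7], [0.0, 383.5, 205.9], [0.0, 0.0, 1.0]] [[-0.998, -0.055, 0.018, 0.546], [-0.044, 0.528, -0.848, 0.043], [0.037, -0.847, -0.53, 1.193], [0.0, 0.0, 0.0, 1.0]]
0.1 0.0187 [-3.11200435e+00 -4.19190200e-01  2.96966440e-04] 0.08562986894339635
```

View pics/top0.png

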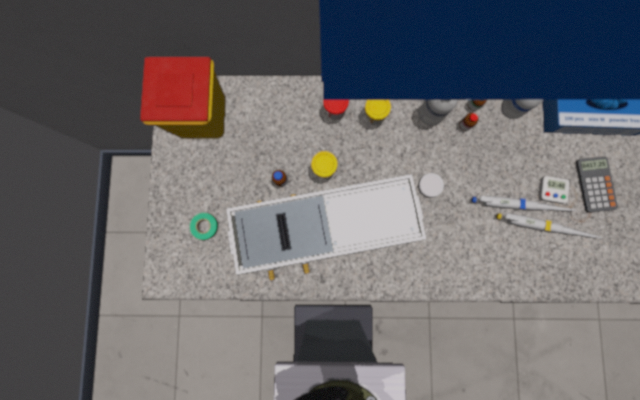

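View pics/side0.png

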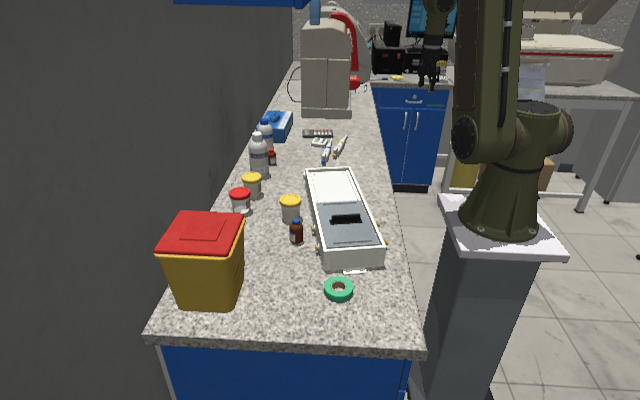

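The top view shows the box with corners near (229,209), (413,178), (424,238) and (237,272). The rib is at about (283,232), the tape at (203,227), the bottle at (279,177), the cup at (324,164) and the dish at (431,185). Next I'll measure them.

```bash
cat > h.py <<'E'
import numpy as np,cv2
def ray(d,uv,z):
    K=d["camera_matrix"];T=d["camera_from_world"];R=T[:3,:3];c=-R.T@T[:3,3]
    v=R.T@np.linalg.solve(K,np.array([uv[0],uv[1],1.]))
    return c+v*(z-c[2])/v[2]
def proj(d,p):
    T=d["camera_from_world"];q=d["camera_matrix"]@(T[:3,:3]@np.asarray(p)+T[:3,3]);return q[:2]/q[2]
E
python3 - <<'E'
from h import *
d=dict(np.load("top0.npz"));im=d["frame"]
T=d["camera_from_world"];print("cam",-T[:3,:3].T@T[:3,3])
x0,y0,x1,y1=215,165,440,285
c=cv2.resize(im[y0:y1,x0:x1],None,fx=3.5,fy=3.5,interpolation=cv2.INTER_CUBIC);cv2.imwrite("pics/crop0.png",c[:,:,::-1])
hsv=cv2.cvtColor(im,cv2.COLOR_RGB2HSV)
m=((im.min(2)>205)).astype(np.uint8)
n,l,s,ce=cv2.connectedComponentsWithStats(m)
for i in np.argsort(-s[1:,4])[:4]+1: print(s[i],ce[i])
i=np.argsort(-s[1:,4])[0]+1
pts=np.argwhere(l==i)[:,::-1].astype(np.float32)
hull=cv2.convexHull(pts)
print(cv2.approxPolyDP(hull,6,True).reshape(-1,2).tolist())
rect=cv2.minAreaRect(hull);b=cv2.boxPoints(rect)
W=np.array([ray(d,p,0.066) for p in b]);print(b,W.round(4))
Wm=np.array([ray(d,p,0.066)[:2] for p in hull.reshape(-1,2)],np.float32)
print("world rect z66",cv2.minAreaRect(Wm),cv2.boxPoints(cv2.minAreaRect(Wm)).round(4).tolist())
# rib
m=np.zeros(im.shape[:2],np.uint8);m[200:262,262:305]=im[200:262,262:305].max(2)<60
pts=np.argwhere(m)[:,::-1].astype(np.float32)
rw=np.array([ray(d,p,0.084)[:2] for p in pts],np.float32)
print("rib",pts.mean(0),len(pts),cv2.minAreaRect(rw),rw.mean(0))
E
```

```text
cam [0.43930366 0.03398424 0.9763856 ]Traceback (most recent call last):
  File "<stdin>", line 10, in <module>
IndexError: index 0 is out of bounds for axis 0 with size 0
```

View pics/crop0.png

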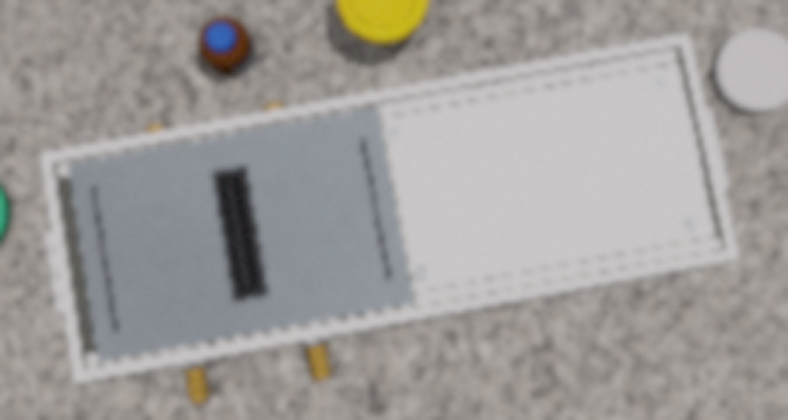

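The crop shows the box rim with crop corners at about (40,153), (688,35), (738,255) and (80,380), and the rib centred near (240,233). I'll lower the white threshold.

```bash
python3 - <<'E'
from h import *
d=dict(np.load("top0.npz"));im=d["frame"]
print(im[200,380],im[178,431],im[280,330])
g=cv2.GaussianBlur(im,(3,3),0).min(2)
for th in(180,185,190):
    m=(g>th).astype(np.uint8)
    n,l,s,ce=cv2.connectedComponentsWithStats(m)
    i=np.argsort(-s[1:,4])[0]+1
    hull=cv2.convexHull(np.argwhere(l==i)[:,::-1].astype(np.float32))
    Wm=np.array([ray(d,p,0.066)[:2] for p in hull.reshape(-1,2)],np.float32)
    print(th,s[i],"world rect z66",cv2.minAreaRect(Wm))
C=[(40,153),(688,35),(738,255),(80,380)]
P=[np.array(c)/3.5+[215-.4,165-.4] for c in C]
W=np.array([ray(d,p,0.066)[:2] for p in P]);print(W.round(4).tolist(),W.mean(0))
print(np.linalg.norm(np.roll(W,-1,0)-W,axis=1))
e=(W[0]+W[3]-W[1]-W[2]);print("yaw",np.arctan2(-e[0],e[1]))
m=np.zeros(im.shape[:2],np.uint8);m[200:262,262:305]=im[200:262,262:305].max(2)<60
rw=np.array([ray(d,p[::-1],0.084)[:2] for p in np.argwhere(m)],np.float32)
print("rib",cv2.minAreaRect(rw),rw.mean(0))
c,s=W.mean(0),None
yaw=np.arctan2(-e[0],e[1]);R=np.array([[np.cos(yaw),-np.sin(yaw)],[np.sin(yaw),np.cos(yaw)]])
print("rib in box",R.T@(rw.mean(0)-c))
E
```

```text
[201 198 199] [194 189 190] [162 156 152]
180 [ 227  176  199   98 6308] world rect z66 ((0.49209165573120117, 0.03791224956512451), (0.15758869051933289, 0.46525153517723083), 10.849076271057129)
185 [ 236  180  189   93 5310] world rect z66 ((0.4876604378223419, 0.03630293905735016), (0.1455724835395813, 0.4544333815574646), 10.769576072692871)
190 [ 325  182   94   72 4721] world rect z66 ((0.5084390044212341, -0.07418206334114075), (0.14318613708019257, 0.20420117676258087), 10.43667984008789)
[[0.5269, 0.2772], [0.6114, -0.1728], [0.4594, -0.2025], [0.3727, 0.2437]] [0.4925665  0.03640054]
[0.45784343 0.15489805 0.45461698 0.15777491]
yaw 0.18878157701223172
rib ((0.47140100598335266, 0.13560563325881958), (0.08015738427639008, 0.016911853104829788), 11.238423347473145) [0.4713433  0.13555604]
rib in box [-0.00223839  0.10137666]
```

Box: centre (0.4925, 0.037), yaw 0.189. The size came out at 156 x 457 mm against 160 x 460 mm given. The rib is at local y +0.101, inside the stated range. I'll close the gripper and go to the left of the rib.

```bash
cat >> h.py <<'E'
from scipy.spatial.transform import Rotation as Ro
YAW=0.189;C=np.array([0.4925,0.037])
RB=np.array([[np.cos(YAW),-np.sin(YAW)],[np.sin(YAW),np.cos(YAW)]])
def w(x,y,z): p=C+RB@[x,y]; return [p[0],p[1],z]
def loc(p): return RB.T@(np.asarray(p)[:2]-C)
def att(phi):  # tool x at box-local angle phi, pointing down
    f=phi+YAW; c,s=np.cos(f),np.sin(f)
    return Ro.from_matrix(np.array([[c,s,0],[s,-c,0],[0,0,-1.]])).as_rotvec()
E
python3 - <<'E'
from h import *
from plant import r
r.gripper_close()
a=att(-np.pi/2)
print(r.get_grip_width(), r.inverse_kinematics(w(-.002,.142,.2),a))
r.move_pose(w(-.002,.142,.2),a)
r.servo_line(w(-.002,.142,.09),max_speed=.15)
for n in("top","side"):
    d=r.get_image(n); cv2.imwrite(f"pics/{n}1.png",d["frame"][:,:,::-1])
    p=proj(d,r.get_tcp_pos());u,v=int(p[0]),int(p[1]);print(n,p)
    cv2.imwrite(f"pics/{n}1c.png",cv2.resize(d["frame"][max(v-70,0):v+70,u-90:u+90,::-1],None,fx=4,fy=4))
print(r.get_t(),r.get_tcp_pos(),r.get_wrist_force())
E
```

```text
7.762749457007349e-05 [ 0.36282652  0.13510928 -0.34548445  1.09020259  0.         -1.3969698 ]
top [265.13318321 233.96229228]
side [348.80901812 220.53055784]
4.7167 [0.46481594 0.17640428 0.0910942 ] [-0.43854424 -0.25179249 -0.18124112]
```

View pics/side1c.png

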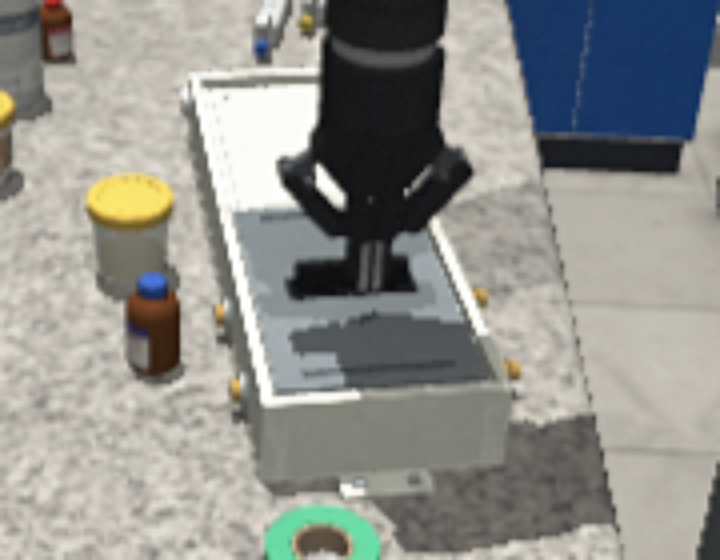

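View pics/top1c.png

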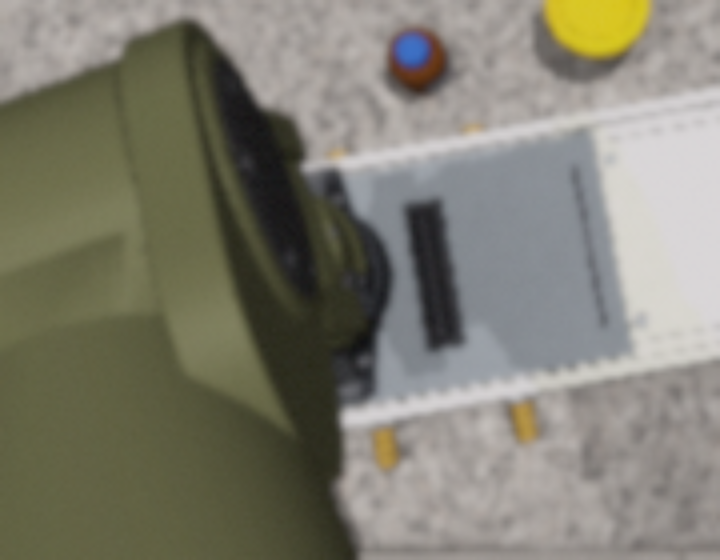

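The fingers stand just left of the rib, centred on it. The knuckles are well above the lips. Lower and push.

```bash
python3 - <<'E'
from h import *
from plant import r
r.servo_line(w(-.002,.142,.069),max_speed=.1)
print(r.get_wrist_force())
f0=r.get_wrist_force()
def st(): 
    f=r.get_wrist_force()-f0; return loc(r.get_tcp_pos()).round(4),RB.T@f[:2],f[2]
r.servo_line(w(-.002,.112,.069),max_speed=.06);print(st())
r.servo_line(w(-.001,-.06,.069),max_speed=.08);print(st())
y=-.06
while y>-.110:
    y-=.004
    r.servo_line(w(-.001,y,.069),max_speed=.04); s=st();print(s)
    if abs(s[1][1])>10: break
print(r.get_t())
E
```

```text
[ 0.52504387  0.6061458  -0.19450562]
(array([-0.002 ,  0.1114]), array([-2.17916188,  0.20903139]), np.float64(0.8536561934110232))
(array([-0.001 , -0.0599]), array([-1.31995068,  1.6971556 ]), np.float64(-0.3104840569276978))
(array([-0.0009, -0.0643]), array([-0.33616282,  0.56823252]), np.float64(-0.04833032132535969))
(array([-0.0009, -0.0685]), array([-1.29761559,  0.04766205]), np.float64(-0.36954930652486134))
(array([-0.0009, -0.0725]), array([-0.08033043,  0.12576012]), np.float64(-0.18828463897404346))
(array([-0.0009, -0.0764]), array([-1.03371404,  0.34185233]), np.float64(1.3470192977787805))
(array([-0.0009, -0.0804]), array([-0.70274427,  0.40820975]), np.float64(0.5520400183279274))
(array([-0.0009, -0.0843]), array([-1.59132751,  0.53302424]), np.float64(2.239662895328732))
(array([-0.001 , -0.0882]), array([-1.53640344,  1.00420522]), np.float64(1.5223119805783067))
(array([-0.001 , -0.0922]), array([-0.68380627,  1.41194393]), np.float64(0.9150212480240152))
(array([-0.001 , -0.0962]), array([-0.53612205,  1.71711767]), np.float64(1.276604809588676))
(array([ 0.0002, -0.0971]), array([ 3.18553483, 11.36049129]), np.float64(1.9098147136425552))
10.525
```

The cover reached the stop: the force jumped to 11 N at TCP local y -0.097, against -0.096 expected. I'll back off, raise the arm and look into the bay.

```bash
python3 - <<'E'
from h import *
from plant import r
r.servo_line(w(-.001,-.085,.069),max_speed=.1)
r.servo_line(w(-.001,-.085,.13),max_speed=.25)
q=r.get_joint_pos(); q[0]-=.75; r.movej(q)
for n in("top","side"):
    d=r.get_image(n); np.savez(f"{n}2.npz",**d)
    cs=[proj(d,w(x,y,.066)) for x in(-.08,.08) for y in(-.23,.23)]
    a=np.floor(np.min(cs,0)-12).astype(int);b=np.ceil(np.max(cs,0)+12).astype(int);print(n,a,b)
    k=780/(b-a)[0]; k=min(k,590/(b-a)[1])
    cv2.imwrite(f"pics/{n}2c.png",cv2.resize(d["frame"][a[1]:b[1],a[0]:b[0],::-1],None,fx=k,fy=k,interpolation=cv2.INTER_CUBIC))
    im=d["frame"];hsv=cv2.cvtColor(im,cv2.COLOR_RGB2HSV);H,S,V=cv2.split(hsv)
    for c,m in(("red",((H<6)|(H>172))&(S>140)&(V>60)),("blue",(H>100)&(H<130)&(S>120)&(V>50))):
        mm=np.zeros(H.shape,np.uint8);mm[a[1]:b[1],a[0]:b[0]]=m[a[1]:b[1],a[0]:b[0]]
        nn,l,s,ce=cv2.connectedComponentsWithStats(mm)
        for i in range(1,nn):
            if s[i,4]<25: continue
            P=np.argwhere(l==i)[:,::-1]
            L=np.array([loc(ray(d,p,.049)) for p in P],np.float32)
            print(n,c,s[i],ce[i].round(1),"local",L.mean(0).round(4),cv2.minAreaRect(L),L.min(0),L.max(0))
print(r.get_t(),r.get_tcp_pos())
E
```

```text
top [213 161] [439 286]
top red [296 223   8  18  76] [299.1 232.3] local [-0.0098  0.0661] ((-0.00778147391974926, 0.06590991467237473), (0.0425642654299736, 0.011962954886257648), 1.3590596914291382) [-0.02904093  0.05948003] [0.01347818 0.07177063]
top blue [274 172   8   8  49] [277.6 175.3] local [0.1395 0.0942] ((0.13909472525119781, 0.09447149932384491), (0.017528358846902847, 0.01785518042743206), 80.3308334350586) [0.13008109 0.08522314] [0.14852771 0.10329176]
top blue [261 230   7  18  71] [264.1 238.5] local [-0.009   0.1527] ((-0.008371764793992043, 0.1523154079914093), (0.042557038366794586, 0.010505559854209423), 2.0940487384796143) [-0.02972354  0.14676878] [0.01275317 0.15768851]
side [292 153] [399 263]
side red [338 217  16   5  59] [345.7 218.9] local [-0.0083  0.0721] ((-0.008102303370833397, 0.07265559583902359), (0.02042057178914547, 0.043076448142528534), 83.87003326416016) [-0.03005568  0.06147041] [0.01277376 0.08282322]
side blue [386 153  13  30 308] [393.2 166.1] local [-0.246  -0.2504] ((-0.2391502559185028, -0.2477339804172516), (0.24545030295848846, 0.04602391645312309), 72.57559967041016) [-0.29785594 -0.36234045] [-0.20404598 -0.12766734]
side blue [293 218   7   7  38] [295.9 220.9] local [0.1337 0.0672] ((0.13327789306640625, 0.06747549772262573), (0.030231332406401634, 0.016941282898187637), 85.80245971679688) [0.12449627 0.05219685] [0.1424446  0.08274434]
side blue [344 234  16   6  70] [352.  236.8] local [-0.009   0.1582] ((-0.008758241310715675, 0.15848582983016968), (0.04202432185411453, 0.020342132076621056), 5.367365837097168) [-0.02928613  0.14700586] [0.01250833 0.16837804]
12.7167 [ 0.34062179 -0.38057746  0.13107151]
```

View pics/top2c.png

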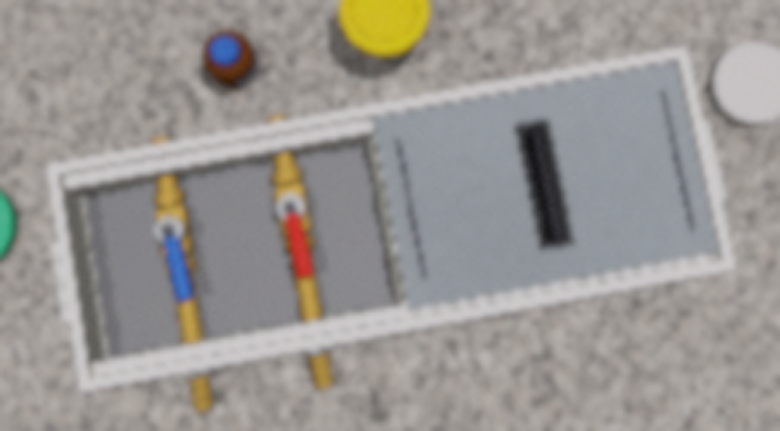

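View pics/side2c.png

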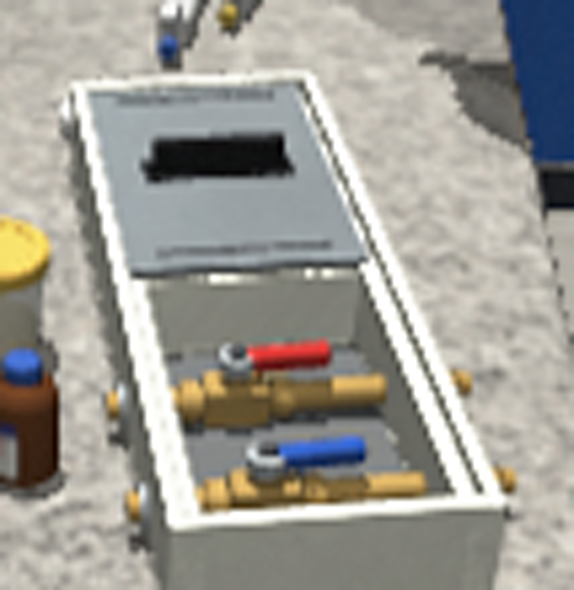

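The cover is fully right. The red lever is at the +67 mm place, with its tip at local x -0.029 against -0.028 expected. Its angle is about 0.05, and blue is at +155 mm. I'll push red shut on an arc from the gap between the levers, turning the tool with the lever.

```bash
cat > arc.py <<'E'
from h import *
AX=np.array([.020,.067])
def pose(a,gap=.016,rho=.030,z=.035):
    u=np.array([-np.cos(a),-np.sin(a)]);m=np.array([np.sin(a),-np.cos(a)])
    p=AX+rho*u-gap*m
    return w(p[0],p[1],z),att(a+np.pi/2)
E
python3 - <<'E'
from arc import *
from plant import r
for a in(0,.8,1.6): print(r.inverse_kinematics(*pose(a)))
p,o=pose(0,gap=.036,z=.15)
r.move_pose(p,o)
r.servo_line(pose(0,gap=.036,z=.075)[0],max_speed=.2)
r.servo_line(pose(0,gap=.036)[0],max_speed=.08)
f0=r.get_wrist_force();print("f0",f0,loc(r.get_tcp_pos()),r.get_tcp_pos()[2])
r.servo_line(pose(0,gap=.018)[0],max_speed=.06)
for a in np.arange(.1,1.45,.15):
    p,o=pose(a); r.servo_line(p,o,max_speed=.06)
    f=r.get_wrist_force()-f0; print(round(a,2),RB.T@f[:2],f[2].round(2))
    if np.linalg.norm(f)>25: print("STOP");break
print(r.get_t(),r.get_joint_pos())
E
```

```text
[ 0.24472101  0.26925399 -0.59921954  0.7023228   0.          1.62651734]
[ 0.18991663  0.26420029 -0.60630196  0.70029409  0.          0.77171296]
[ 0.1493839   0.29264113 -0.56600537  0.71214983  0.         -0.06881978]
f0 [0.43412769 1.01578689 0.30901076] [-0.00973052  0.10302692] 0.03530763263184247
0.1 [-0.43344894  0.13342005] -0.69
0.25 [-2.01501268  2.34249432] 0.32
0.4 [-1.83945026  1.7469176 ] 1.94
0.55 [-2.4254303   1.78625768] 2.44
0.7 [-3.9757962   0.31726047] 1.15
0.85 [-4.29004381 -0.73695611] 1.12
1.0 [-3.95513915 -0.93089553] -0.07
1.15 [-4.95713027 -1.77136379] -1.52
1.3 [-4.87867795 -2.48822552] -1.51
19.9417 [ 0.16071689  0.27912424 -0.58602465  0.70626506 -0.00079774  0.24757714]
```

```bash
python3 - <<'E'
from arc import *
from plant import r
f0=np.array([.43,1.0,.3])
a=1.3
while a<1.8:
    a+=.05
    p,o=pose(a); 
    r.servo_line(p,att(min(a,1.57)+np.pi/2),max_speed=.03)
    f=r.get_wrist_force()-f0; fl=RB.T@f[:2];print(round(a,2),fl,f[2].round(2),loc(r.get_tcp_pos()))
    if np.linalg.norm(fl)>14: break
p=loc(r.get_tcp_pos())
r.servo_line(w(p[0]-.018,p[1],.035),max_speed=.08)
r.servo_line(w(p[0]-.018,p[1],.15),max_speed=.2)
q=r.get_joint_pos(); q[0]-=.8; r.movej(q)
for n in("top","side"):
    d=r.get_image(n)
    cs=[proj(d,w(x,y,.066)) for x in(-.08,.08) for y in(-.23,.23)]
    A=np.floor(np.min(cs,0)-22).astype(int);b=np.ceil(np.max(cs,0)+22).astype(int)
    k=min(780/(b-A)[0],590/(b-A)[1])
    cv2.imwrite(f"pics/{n}3c.png",cv2.resize(d["frame"][A[1]:b[1],A[0]:b[0],::-1],None,fx=k,fy=k,interpolation=cv2.INTER_CUBIC))
    im=d["frame"];H,S,V=cv2.split(cv2.cvtColor(im,cv2.COLOR_RGB2HSV))
    for c,m in(("red",((H<6)|(H>172))&(S>140)&(V>60)),("blue",(H>100)&(H<130)&(S>120)&(V>50))):
        nn,l,s,ce=cv2.connectedComponentsWithStats(m.astype(np.uint8))
        for i in range(1,nn):
            P=np.argwhere(l==i)[:,::-1]
            L=np.array([loc(ray(d,p,.049)) for p in P],np.float32)
            if s[i,4]<25 or abs(L.mean(0)[0])>.062 or not 0<L.mean(0)[1]<.22: continue
            print(n,c,"local",L.mean(0).round(4),L.min(0),L.max(0),"angle",np.arctan2(.067*0+(.067 if c=='red' else .155)-L.mean(0)[1],.02-L.mean(0)[0]))
print(r.get_t(),r.get_tcp_pos(),r.get_wrist_force())
E
```

```text
1.35 [-5.55388478 -2.2738326 ] -2.08 [-0.0027784   0.04105248]
1.4 [-5.41584775 -1.98673462] -1.74 [-0.00147159  0.0399655 ]
1.45 [-4.8513991  -1.62074861] -0.86 [-0.00012116  0.03888525]
1.5 [-5.45779909 -2.56684273] -0.68 [0.00128093 0.03793603]
1.55 [-4.38449672 -2.80087077] -0.83 [0.00278077 0.03705223]
1.6 [-8.52215256 -0.57945374] 3.17 [0.0030516  0.03673073]
1.65 [-13.18435164   0.63506604] 6.77 [0.00312731 0.03664321]
1.7 [-15.78495885   1.9487012 ] 10.55 [0.00323155 0.03656876]
top red local [0.0183 0.0394] [0.01274843 0.01863154] [0.02364637 0.06100001] angle 1.5080075
top blue local [-0.009   0.1527] [-0.02972354  0.14676878] [0.01275317 0.15768851] angle 0.079455964
side red local [0.0204 0.0394] [0.01496963 0.02151101] [0.02570687 0.05901046] angle 1.5859456
side blue local [-0.0087  0.1584] [-0.02928613  0.14700586] [0.01250833 0.16837804] angle -0.116418436
24.5833 [ 0.37901323 -0.28816161  0.14918034] [0.00793957 0.40649135 0.32324767]
```

View pics/top3c.png

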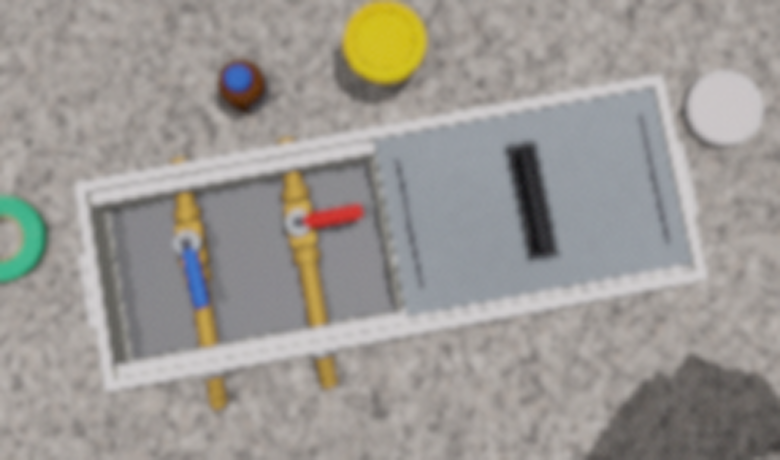

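View pics/side3c.png

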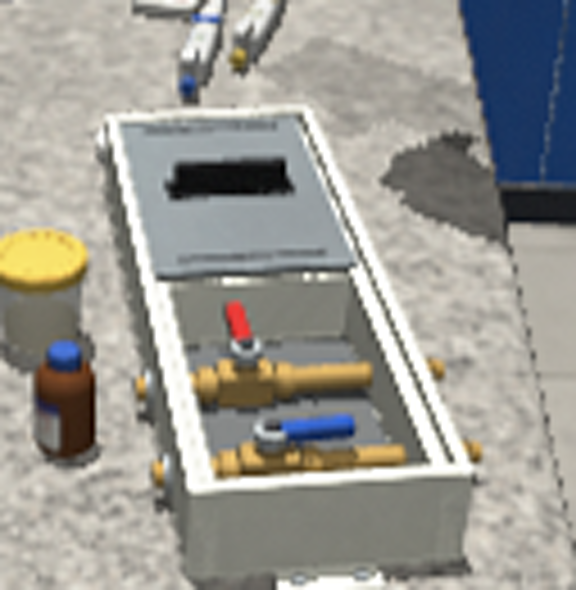

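The red lever points crosswise at its stop, blue hasn't moved, the cover lies flat at the right-hand end, and the arm is clear.

```bash
python3 -c "
from plant import r
r.job_done();print(r.get_t())"
```

```text
the job is handed in; nothing more can be done
the job is handed in; nothing more can be done
```

The cover is at the right-hand stop and the red lever is shut against its stop. I handed the job in at about 25 s of the 51 s allowed.

- **Cover:** I pushed the rib with the closed fingers until it hit the stop. The force jumped to about 11 N with the TCP at box y -0.097 m, against -0.096 m expected. The last pictures show the cover lying flat at the right-hand end.
- **Red lever:** I pushed it round on an arc until the force rose to about 16 N. In the last pictures it measures 1.51 rad from the top camera and 1.59 rad from the side, so both are above the 1.40 limit.
- **Blue lever:** its measured position is the same to within 0.3 mm before and after the red lever was pushed. Its absolute angle differs between the cameras (+0.08 against -0.12 rad). I put that down to the side camera seeing the lever's flank, since the reading did not change.
- **Bystanders:** I checked these by eye only. The bottle, cup, dish and tape look undisturbed in the last pictures, though the tape is only partly in the frame.

At hand-in the arm was clear of the box, with the wrist force near zero.

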